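# Put the salt scoop away under the swivel cover

### The arm

A 7-joint arm with a two-finger parallel gripper is mounted at the origin on the work surface. World frame = base frame: x ahead of the robot, y to its left, z up, the work surface at z = 0. Lengths are in m, angles in rad, forces in N, time in s.
With the tool pointing down it reaches from about 0.35 to 0.9 m from the base axis. Payload 8.1 kg.
Tool frame: the origin (TCP) lies midway between the tips of the shut fingers; the grasp point (between the pads) lies 19 mm behind it; z points along the fingers, y is the line along which they close (so a half turn about z gives the same grasp; the last joint's range is limited). The gripper opens to 92 mm and grips with 3 to 60 N. Pads are 19 mm wide; open, the fingers measure 130 mm over their backs; the gripper's body (75 mm by 190 mm) begins 47 mm behind the grasp point.
Start: joints at [-1.422, 0.434, 0.025, 1.573, -0.012, 1.134, -0.075], TCP at [0.156, 0.605, 0.227] pointing down, gripper open.
Joint ranges: [-2.62, 2.62], [-0.44, 2.09], [-1.27, 1.32], [0.08, 2.57], [-1.32, 4.46], [0.12, 2], [-2.74, 2.74]. Speed limits (rad/s): [2.22, 2.22, 3.01, 3.01, 3.14, 3.14, 3.14].

### API

Orientations are given as a rotation vector (axis times angle).
In Python, from cell import arm gives the robot as it stands.
- The arm moves only by the tool move_arm, never from a script. Its argument "motion" is a list of rows, each an object of numbers: "tx", "ty", "tz": the shift along the tool's x, y, z normalised to -1 to 1, where 1 is 1000 mm; "twist": the turn about the tool's z normalised to -1 to 1, where 1 is pi/2 rad. In form: [{"tx": .., "ty": .., "tz": .., "twist": ..}, ...]. A call has 1 to 12 rows; each row shifts and turns the commanded pose from where the row before left it, along the tool's axes as they then stand; what a row does not reach is not made up. A row lasts 1/10 s, in which the tool goes at most 50 mm and 8.59 degrees, less where a joint would pass 70% of its speed; a pose out of reach is approached as far as the arm can. A call with a number of a shift or a turn outside -1 to 1 is refused whole. A call with a gripper value outside its range is refused whole. "gripper" is the gripper's target within -1 to 1 (shut at 1, half-way at 0, fully open at -1), set as the call begins (left out, the last holds). The fingers move at their own pace and stop on an object; "squeeze" is the grip in N (left out, the last holds). Time passes only in rows, so rows that do not move let the fingers close. It gives the time, the measured TCP pose, the force, the opening and the grip force at its end, in the units of the state.
- arm.observe(): the state, without advancing time (a new reading comes with each control period).
- arm.get_image(name): name is "side" or "top"; returns the picture (420x560x3 uint8, red, green, blue); there is no depth.
- arm.calibration(name): a dict with "K" (3x3 intrinsics, pixels), "T" (4x4, takes a point from camera to world coordinates). Camera axes: x right, y down, z forward; pixel columns grow to the right and rows downward; lengths in m; the calibration is good to about 2 mm. A picture is of the moment at which its call begins. calibration takes no time and is no camera call.
- arm.sign_off(): hands the job in; it is judged then, once.
Trained networks look in the newest picture that a camera, given by its name, has taken for a name from the list of things; names that differ only in an ending like _2 or _b are one class to them, and where a whole thing is asked for, a point or a joint stands for the part that bears it (a point fixed in the world has none). Each returns a list of dicts, best first, with "conf" (0 to 1); they miss things now and then, are a little off and sometimes report something else, mostly with a low value. They report only what shows in the picture. A call takes as long as a camera call. They do not tell look-alikes from the thing itself.
- arm.look_for(camera, query): "point" ([column, row] as shares, 0 to 1, of the picture: columns of its width, rows of its height, amid what is visible of it).
- arm.regions_of(camera, query): "region" (420x560 bool, what is visible of it) and "point" ([column, row] as shares, 0 to 1, of the picture: columns of its width, rows of its height, amid what is visible of it).
- arm.place_of(camera, query): "point" ([column, row] as shares, 0 to 1, of the picture: columns of its width, rows of its height: a listed point, or the origin of a listed thing).
The state is a dict: "clock": time; "joints": joint angles; "dq": joint speeds; "joint_efforts": joint torques, N m; "position": TCP position; "ee_rot": TCP orientation; "force": force on the tool from outside, world axes, zero at the start; "ft_torque": the same for the moment, N m; "width": opening from 0.0 (shut) to 1.0 (fully open); "gripper_force": force on a finger pad.
Only numpy, scipy, OpenCV 4.12 (cv2) and the standard library are available. Lean on these libraries where they do the work, as an engineer would, in place of code of your own. Each camera call takes 0.05 s, during which the arm holds its last target. There are 200 camera calls.

### The job

Put the wooden salt scoop away: swing the bamboo salt box's cover wide open on its pin, towards the side where the amber jar does not stand in its way, lay the scoop flat inside the box, then swing the cover back until it sits square over the box again. Leave everything else on the board where it stands.

Things in the scene. Friction and masses are not known exactly. Their poses are not given: they have to be found in the camera images.
- board: beech chopping board, fixed, 420 (x) by 640 (y) by 18 mm thick; origin at the centre of its underside, on the worktop; its top is 18 mm above the worktop. The salt box, scoop and small bystanders all stand on it.
- salt_box: open bamboo box, fixed to the board, outside 200 (x) by 112 (y) by 55 mm high, walls and floor 6 mm, origin at the centre of its underside (on the board). Its own +x end carries the pin of the cover (a 14 mm thick post inside the box, 84 mm from the box's centre); its -x end is where the cover's free end lies when shut. No other walls inside.
- cover (a joint): angle of the swivel cover about its upright pin, rad: 0 = square over the box (shut); positive = free end swung to the box's own -y side (anticlockwise seen from above), negative = to its +y side; stops at +-1.75. No stop or catch at 0; needs about 1.3 N at 140 mm from the pin and stays where it is left. At 1.4 rad or more the 110 mm of the box nearest its -x end are uncovered.
- pin (a point): the cover's pivot axis, at half the cover's thickness (65 mm above the board's top), 84 mm from the box's centre towards the box's +x; axes as the box's. The cover reaches 16 mm beyond it at one end and 184 mm to the free end.
- cover_end (a point): middle of the cover's free end edge, at half its thickness; its x axis points along the cover to the pin (184 mm away). The cover is a plain flat bamboo slab, 200 by 112 by 16 mm, same outline as the box; its side edges lie 56 mm to either side in its y and are what one pushes on (too wide to grip). Underside 56 mm, top 72 mm above the board's top; 1 mm over the box's rim.
- scoop_center (a point): loose dark wooden salt scoop, 96 mm long, 26 mm high, lying on its flat underside, about 45 g; the point is half-way along and half-way up (13 mm above its underside). Its x axis points along it to the bowl (round cup, 38 mm diameter at the top, centred 29 mm ahead). The handle is a straight bar 16 mm wide and 26 mm high that runs from 12 mm ahead of the point to 48 mm behind it (-x).
- jar: squat amber glass jar with a steel cap, loose, about 68 mm diameter, 80 mm high, origin at the centre of its underside; it stands beside one long side of the salt box, within the cover's swing on that side. The only thing in the cover's way: all else within its reach is lower than the cover.
- pan_lid: small cast aluminium lid lying flat beside the other long side of the box, loose, 90 mm diameter, 31 mm high with its knob; origin at the centre of its underside.
- pan: empty stainless steel tadka pan, loose, 84 mm diameter, 40 mm high, origin at the centre of its underside; its handle runs from the bowl to 155 mm along its own -x, 18 mm wide, top 41 mm above the board.
- spatula: yellow silicone spatula with a rigid handle, loose, lying flat, 232 mm long along its own x (blade at +x, 45 mm wide), 12 mm high; origin below its middle.
- pinch_bowl: small blue ceramic bowl, loose, 64 mm diameter, 30 mm high, origin at the centre of its underside.
- spice_tin: green spice tin, loose, 54 mm diameter, 72 mm high, origin at the centre of its underside; it stands just outside the cover's reach.
Mind the look-alikes: they are no part of the job. What is meant by the part that bears scoop_center is not purple or white, and is the larger of those in its own colour.

How it is judged:
By the outcome, as a careful person would: the job done as asked, in the order asked, and still so for the second after the job is handed in, with the robot touching nothing.
It also fails if it takes over 64 s, if anything falls off the work surface, if the arm or the gripper's body presses on something with over 40 N, if the wrist force passes 120 N, or if a joint passes its speed limit or range.

## Working session

There is one attempt and no reset: what is moved stays moved. The work goes in short steps, Python scripts to look and compute and a tool call to move; the robot and the scene stay as the last step left them, time stands still between calls to the robot, and variables do not carry over. Pictures are saved under pics/ and viewed, at most 14 in all, crops included, and the job is handed in when it is done.

Besides the shell and the picture viewer there is one more tool, called in YAML: its name, and indented under it one key for each argument. move_arm: Moves the arm, as the interface text tells. Scaled input: -1 to 1 covers 1000 mm each way for a shift and pi/2 rad each way for a turn. Its arguments: {"type":"object","properties":{"motion":{"type":"array","items":{"type":"object","properties":{"tx":{"type":"number"},"ty":{"type":"number"},"tz":{"type":"number"},"twist":{"type":"number"}}}},"gripper":{"type":"number"},"squeeze":{"type":"number"}},"required":["motion"]}

```bash
mkdir -p pics
cat > h.py <<'E'
import numpy as np, cv2
from cell import arm
def ray(cam,pt,z):
    c=arm.calibration(cam);K=np.array(c["K"]);T=np.array(c["T"])
    d=T[:3,:3]@np.linalg.inv(K)@np.array([pt[0]*560,pt[1]*420,1]);o=T[:3,3]
    return (o+d*(z-o[2])/d[2])
def proj(cam,p):
    c=arm.calibration(cam);K=np.array(c["K"]);T=np.array(c["T"])
    q=K@(T[:3,:3].T@(np.array(p)-T[:3,3]));return q[:2]/q[2]
def save(cam,n):
    cv2.imwrite(f"pics/{n}.png",arm.get_image(cam)[:,:,::-1])
E
python3 - <<'E'
from h import *
save("top","t0");save("side","s0")
Z=dict(salt_box=.018,pin=.083,cover_end=.083,scoop_center=.031,jar=.018,pan_lid=.018,pan=.018,spatula=.018,pinch_bowl=.018,spice_tin=.018)
for q,z in Z.items():
    for r in arm.place_of("top",q):
        print(q,round(r["conf"],2),(np.array(r["point"])*[560,420]).round(),ray("top",r["point"],z).round(3))
s=arm.observe();print(s["clock"],s["position"],s["ee_rot"],s["width"])
E
```

```text
salt_box 0.9 [249. 215.] [0.539 0.013 0.018]
cover_end 0.7 [249. 245.] [0.45  0.007 0.083]
scoop_center 0.78 [397. 258.] [ 0.421 -0.404  0.031]
scoop_center 0.67 [399. 202.] [ 0.58  -0.412  0.031]
scoop_center 0.62 [353. 215.] [ 0.54  -0.281  0.031]
scoop_center 0.41 [399. 159.] [ 0.705 -0.414  0.031]
jar 0.87 [297. 215.] [ 0.541 -0.125  0.018]
pan_lid 0.45 [299. 218.] [ 0.532 -0.13   0.018]
pan_lid 0.39 [353. 219.] [ 0.532 -0.284  0.018]
pan 0.93 [160. 228.] [0.499 0.262 0.018]
pan 0.72 [349. 214.] [ 0.545 -0.273  0.018]
spatula 0.9 [261. 276.] [ 0.368 -0.025  0.018]
pinch_bowl 0.69 [165. 174.] [0.653 0.256 0.018]
pinch_bowl 0.2 [353. 173.] [ 0.664 -0.282  0.018]
spice_tin 0.6 [355. 174.] [ 0.662 -0.288  0.018]
0.6 [0.15573383 0.60530184 0.22674699] [-3.94612902e-01 -3.11670537e+00 -8.71862520e-05] 0.9984377752004256
```

View pics/t0.png

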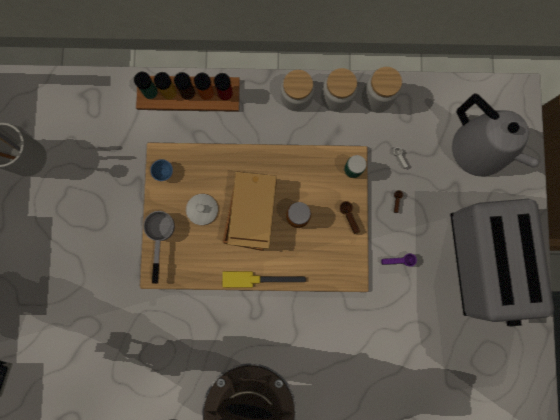

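View pics/s0.png

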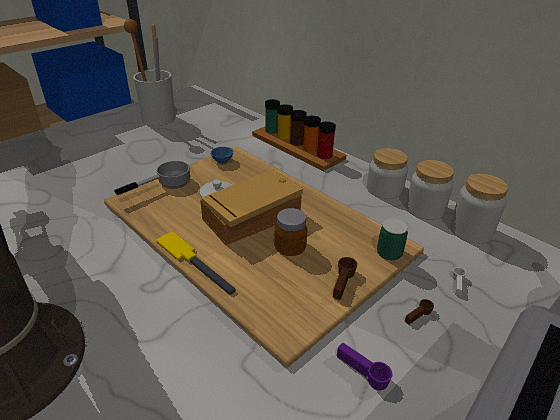

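Run:
```python
from h import *
im=arm.get_image("top")[:,:,::-1]
cv2.imwrite("pics/c0.png",cv2.resize(im[140:300,200:400],(800,640),interpolation=cv2.INTER_CUBIC)[:600])
def axis(reg,z):
    m=max(cv2.findContours(reg.astype(np.uint8),0,1)[0],key=cv2.contourArea)
    w=np.array([ray("top",((p[0][0]+.5)/560,(p[0][1]+.5)/420),z)[:2]*1000 for p in m],np.float32)
    return cv2.minAreaRect(w)
for q,z in (("cover",.09),("salt_box",.073),("scoop_center",.044),("jar",.098),("pan_lid",.03)):
    for r in arm.regions_of("top",q):
        print(q,round(r["conf"],2),(np.array(r["point"])*[560,420]).round(),axis(r["region"],z))
for q in("pin","cover_end","scoop_center","salt_box"):
    for r in arm.place_of("side",q): print(q,r["conf"],(np.array(r["point"])*[560,420]).round(),ray("side",r["point"],{"scoop_center":.031,"salt_box":.018}.get(q,.083)).round(3))
```

```text
cover 0.63 [250. 212.] ((542.0992431640625, -0.6339645385742188), (111.99801635742188, 202.22511291503906), 85.17098236083984)
salt_box 0.98 [250. 212.] ((544.6961669921875, 3.5531692504882812), (124.03482818603516, 202.12252807617188), 83.1351547241211)
scoop_center 0.8 [403. 260.] ((409.2298583984375, -408.0279541015625), (35.1520881652832, 94.35818481445312), 14.15289306640625)
scoop_center 0.65 [349. 215.] ((533.3557739257812, -274.05377197265625), (92.31422424316406, 32.85474395751953), 26.43028450012207)
scoop_center 0.61 [398. 198.] ((580.5629272460938, -406.750732421875), (28.103485107421875, 65.61238861083984), 88.9455337524414)
jar 0.82 [299. 213.] ((531.7672729492188, -125.5066909790039), (70.32139587402344, 67.19998931884766), 0.8292146921157837)
pan_lid 0.74 [204. 209.] ((550.46728515625, 143.4096221923828), (85.34032440185547, 84.46098327636719), 0.8310983777046204)
pin 0.92 [278. 181.] [0.63  0.004 0.083]
cover_end 0.61 [213. 212.] [0.443 0.007 0.083]
scoop_center 0.67 [457. 281.] [ 0.688 -0.43   0.031]
scoop_center 0.57 [342. 280.] [ 0.53  -0.278  0.031]
scoop_center 0.55 [360. 368.] [ 0.4   -0.419  0.031]
scoop_center 0.53 [422. 312.] [ 0.57  -0.425  0.031]
scoop_center 0.31 [256. 227.] [ 0.518 -0.043  0.031]
salt_box 0.69 [251. 217.] [0.547 0.006 0.018]
salt_box 0.22 [281. 183.] [0.699 0.062 0.018]
```

View pics/c0.png

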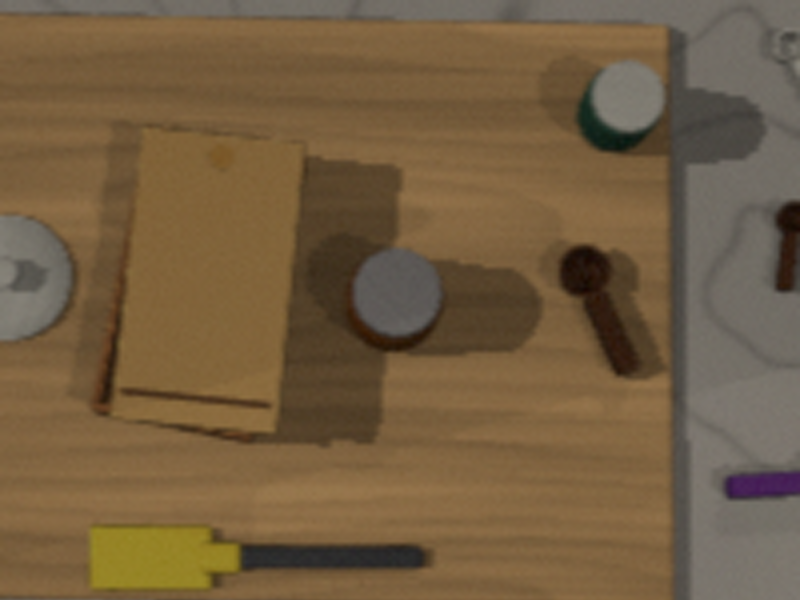

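```bash
cat > fit.py <<'E'
from h import *
from scipy.optimize import minimize
def slab(pin,yaw,x0,x1,z0,z1,hw=.056):
    c,s=np.cos(yaw),np.sin(yaw)
    return [(pin[0]+c*x-s*y,pin[1]+s*x+c*y,z) for x in(x0,x1) for y in(-hw,hw) for z in(z0,z1)]
S=4
def mask(cam,ps):
    m=np.zeros((420*S,560*S),np.uint8)
    h=cv2.convexHull(np.array([proj(cam,p) for p in ps],np.float32)*S)
    cv2.fillConvexPoly(m,np.round(h*16).astype(np.int32),1,shift=4);return m>0
def up(r): return cv2.resize(r.astype(np.float32),None,fx=S,fy=S,interpolation=cv2.INTER_LINEAR)>.5
def iou(a,b): return (a&b).sum()/(a|b).sum()
def coverfit(regs,x0):
    def f(v):
        return -sum(iou(r,mask(c,slab(v[:2],v[2],-.184,.016,.074,.090))) for c,r in regs)
    return minimize(f,x0,method="Nelder-Mead",options=dict(initial_simplex=np.array(x0)+np.array([[0,0,0],[.01,0,0],[0,.01,0],[0,0,.1]]),maxfev=150))
E
python3 - <<'E'
from fit import *
for c in("top","side"): print(c,np.array(arm.calibration(c)["T"])[:3,3].round(3))
R={}
for c in ("top","side"):
    arm.get_image(c)
    for q in("cover","salt_box"):
        R[c,q]=up(arm.regions_of(c,q)[0]["region"])
    print(c,R[c,"cover"].sum(),R[c,"salt_box"].sum())
x0=[.626,-.007,-.085]
for cs in(("top",),("top","side")):
    r=coverfit([(c,R[c,"cover"]) for c in cs],x0);print(cs,r.x.round(4),r.fun)
v=r.x
def f(b): return -sum(iou(R[c,"salt_box"],mask(c,slab(v[:2],b[0],-.184,.016,.018,.073))|0*R[c,"cover"]>0) if 0 else iou(R[c,"salt_box"]|R[c,"cover"],mask(c,slab(v[:2],b[0],-.184,.016,.018,.073))|mask(c,slab(v[:2],v[2],-.184,.016,.074,.09))) for c in("top","side"))
for a in np.arange(-.25,.05,.02): print(a.round(2),round(f([a]),4))
E
```

```text
top [ 0.364 -0.062  1.453]
side [ 0.008 -0.625  0.638]
top 50572 52716
side 48684 74492
('top',) [ 0.6279 -0.0083 -0.0874] -0.9639043730862841
('top', 'side') [ 0.6287 -0.0084 -0.0861] -1.9188926972221463
-0.25 -1.8292
-0.23 -1.853
-0.21 -1.8744
-0.19 -1.8893
-0.17 -1.8877
-0.15 -1.8712
-0.13 -1.8509
-0.11 -1.8297
-0.09 -1.8162
-0.07 -1.8041
-0.05 -1.783
-0.03 -1.7618
-0.01 -1.7411
0.01 -1.7203
0.03 -1.6994
```

move_arm:
  gripper: 1
  motion:
    - {"twist": -0.08}
    - {"twist": -0.08}
    - {"tx": -0.0375,"ty": -0.031}
    - {"tx": -0.0375,"ty": -0.031}
    - {"tx": -0.0375,"ty": -0.031}
    - {"tx": -0.0375,"ty": -0.031}
    - {"tx": -0.0375,"ty": -0.031}
    - {"tx": -0.0375,"ty": -0.031}
    - {"tx": -0.0375,"ty": -0.031}
    - {"tx": -0.0375,"ty": -0.031}

```text
invalid input
```

move_arm:
  gripper: 1
  motion:
    - {"tx": 0,"ty": 0,"tz": 0,"twist": -0.08}
    - {"tx": 0,"ty": 0,"tz": 0,"twist": -0.08}
    - {"tx": -0.0375,"ty": -0.031,"tz": 0,"twist": 0}
    - {"tx": -0.0375,"ty": -0.031,"tz": 0,"twist": 0}
    - {"tx": -0.0375,"ty": -0.031,"tz": 0,"twist": 0}
    - {"tx": -0.0375,"ty": -0.031,"tz": 0,"twist": 0}
    - {"tx": -0.0375,"ty": -0.031,"tz": 0,"twist": 0}
    - {"tx": -0.0375,"ty": -0.031,"tz": 0,"twist": 0}
    - {"tx": -0.0375,"ty": -0.031,"tz": 0,"twist": 0}
    - {"tx": -0.0375,"ty": -0.031,"tz": 0,"twist": 0}

```text
clock: 2.4
position: [0.457, 0.3557, 0.227]
ee_rot: [0.001, 3.141, 0.001]
force: [-0.0, 1.0, -0.7]
width: 0.175
gripper_force: 0.0
```

move_arm:
  motion:
    - {"tx": 0,"ty": -0.049,"tz": 0,"twist": 0}
    - {"tx": 0,"ty": -0.049,"tz": 0,"twist": 0}
    - {"tx": 0,"ty": -0.049,"tz": 0,"twist": 0}
    - {"tx": 0,"ty": -0.049,"tz": 0,"twist": 0}
    - {"tx": 0,"ty": -0.049,"tz": 0,"twist": 0}
    - {"tx": 0,"ty": -0.049,"tz": 0,"twist": 0}
    - {"tx": 0,"ty": -0.049,"tz": 0,"twist": 0}
    - {"tx": 0,"ty": -0.049,"tz": 0,"twist": 0}
    - {"tx": -0.008,"ty": -0.049,"tz": 0,"twist": 0}
    - {"tx": 0,"ty": 0,"tz": 0.049,"twist": 0}
    - {"tx": 0,"ty": 0,"tz": 0.049,"twist": 0}
    - {"tx": 0,"ty": 0,"tz": 0.048,"twist": 0}

```text
clock: 3.6
position: [0.4638, -0.0844, 0.0797]
ee_rot: [0.002, 3.139, -0.0]
force: [0.5, 1.2, -0.1]
width: 0.004
gripper_force: 0.0
```

Run:
```python
from h import *
save("side","s1");s=arm.observe();print(s["position"],s["force"],s["joints"])
# path: finger half-size 21 in cover frame, cover angle from yaw -.086 to -1.73
pin=np.array([.6287,-.0084]);p=s["position"][:2]
for k,y in enumerate(np.linspace(-.086,-1.71,12)):
    c,n=np.cos(y),np.sin(y);h=.019*abs(c)+.0095*abs(n)
    q=pin+np.array([[c,-n],[n,c]])@[-.150,-.056-h]
    print(round(y,2),q.round(3),(q-p).round(3));p=q
```

```text
[ 0.45941863 -0.08365837  0.07307058] [-3.26408889  0.12939883 -5.38120471] [-0.1521755   0.3977021   0.27966178  2.13140488 -0.17730636  0.64224755
  1.82038139]
-0.09 [ 0.473 -0.071] [0.013 0.013]
-0.23 [ 0.465 -0.048] [-0.008  0.023]
-0.38 [ 0.461 -0.024] [-0.004  0.024]
-0.53 [0.46  0.001] [-0.001  0.025]
-0.68 [0.464 0.026] [0.003 0.025]
-0.82 [0.471 0.05 ] [0.007 0.025]
-0.97 [0.483 0.073] [0.011 0.023]
-1.12 [0.498 0.095] [0.015 0.021]
-1.27 [0.516 0.114] [0.019 0.019]
-1.41 [0.538 0.129] [0.022 0.016]
-1.56 [0.562 0.141] [0.024 0.012]
-1.71 [0.582 0.15 ] [0.02  0.009]
```

View pics/s1.png

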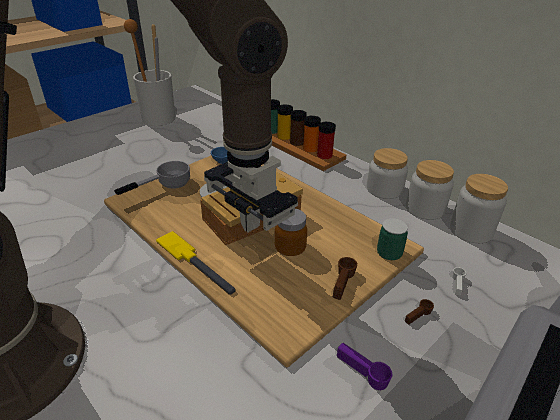

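move_arm:
  motion:
    - {"tx": 0,"ty": 0,"tz": 0,"twist": 0}
    - {"tx": 0,"ty": 0,"tz": 0,"twist": 0}
    - {"tx": 0,"ty": 0,"tz": 0,"twist": 0}

```text
clock: 3.95
position: [0.4652, -0.0839, 0.0832]
ee_rot: [0.001, 3.137, 0.0]
force: [0.3, 0.2, 0.9]
width: 0.003
gripper_force: 0.0
```

move_arm:
  motion:
    - {"tx": 0,"ty": 0.012,"tz": 0.004,"twist": 0}
    - {"tx": 0,"ty": 0.012,"tz": 0,"twist": 0}
    - {"tx": 0,"ty": 0.012,"tz": 0,"twist": 0}
    - {"tx": 0.002,"ty": 0.012,"tz": 0,"twist": 0}
    - {"tx": 0.002,"ty": 0.012,"tz": 0,"twist": 0}
    - {"tx": 0.001,"ty": 0.012,"tz": 0,"twist": 0}
    - {"tx": 0,"ty": 0.013,"tz": 0,"twist": 0}
    - {"tx": -0.001,"ty": 0.012,"tz": 0,"twist": 0}
    - {"tx": -0.002,"ty": 0.013,"tz": 0,"twist": 0}
    - {"tx": -0.003,"ty": 0.012,"tz": 0,"twist": 0}
    - {"tx": -0.004,"ty": 0.012,"tz": 0,"twist": 0}
    - {"tx": -0.005,"ty": 0.011,"tz": 0,"twist": 0}

```text
clock: 5.15
position: [0.4736, 0.0622, 0.0766]
ee_rot: [-0.0, -3.141, 0.0]
force: [1.1, -1.2, -0.2]
width: 0.003
gripper_force: 0.6
```

move_arm:
  motion:
    - {"tx": -0.008,"ty": 0.012,"tz": -0.001,"twist": 0}
    - {"tx": -0.007,"ty": 0.011,"tz": -0.001,"twist": 0}
    - {"tx": -0.008,"ty": 0.011,"tz": 0,"twist": 0}
    - {"tx": -0.009,"ty": 0.01,"tz": 0,"twist": 0}
    - {"tx": -0.009,"ty": 0.009,"tz": 0,"twist": 0}
    - {"tx": -0.011,"ty": 0.008,"tz": 0,"twist": 0}
    - {"tx": -0.011,"ty": 0.007,"tz": 0,"twist": 0}
    - {"tx": -0.012,"ty": 0.006,"tz": 0,"twist": 0}
    - {"tx": -0.012,"ty": 0.006,"tz": 0,"twist": 0}
    - {"tx": -0.01,"ty": 0.005,"tz": 0,"twist": 0}
    - {"tx": 0,"ty": 0,"tz": 0,"twist": 0}

```text
clock: 6.25
position: [0.572, 0.1472, 0.0786]
ee_rot: [-0.0, 3.14, 0.001]
force: [-0.5, -0.2, -0.1]
width: 0.001
gripper_force: 0.0
```

Run:
```python
from fit import *
save("side","s2");print(arm.observe()["position"])
r=[x for x in arm.regions_of("side","cover")];print([(x["conf"],x["region"].sum()) for x in r])
```

```text
[0.57114146 0.14655134 0.07857367]
[(0.62, np.int64(564)), (0.55, np.int64(1988))]
```

View pics/s2.png

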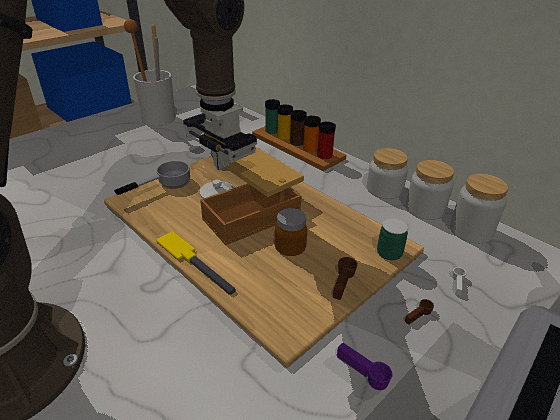

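move_arm:
  gripper: -1
  motion:
    - {"tx": 0.02,"ty": 0,"tz": 0,"twist": 0}
    - {"tx": 0,"ty": 0,"tz": -0.04,"twist": 0}
    - {"tx": 0,"ty": 0,"tz": -0.04,"twist": 0}
    - {"tx": 0.004,"ty": -0.048,"tz": -0.02,"twist": 0}
    - {"tx": 0.004,"ty": -0.048,"tz": 0,"twist": 0}
    - {"tx": 0.004,"ty": -0.048,"tz": 0,"twist": 0}
    - {"tx": 0.004,"ty": -0.048,"tz": 0,"twist": 0}
    - {"tx": 0.004,"ty": -0.048,"tz": 0,"twist": 0}
    - {"tx": 0.004,"ty": -0.048,"tz": 0,"twist": 0}
    - {"tx": 0.004,"ty": -0.048,"tz": 0,"twist": 0}
    - {"tx": 0.004,"ty": -0.048,"tz": 0,"twist": 0}
    - {"tx": 0.002,"ty": -0.049,"tz": 0,"twist": 0}

```text
clock: 7.55
position: [0.5154, -0.2866, 0.1781]
ee_rot: [0.001, 3.141, 0.001]
force: [2.3, 0.1, 0.6]
width: 0.981
gripper_force: 0.0
```

Run:
```python
from fit import *
b=ray("top",(346/560,207/420),.044);e=ray("top",(356.25/560,232.5/420),.044);d=b-e
print(b.round(4),e.round(4),np.degrees(np.arctan2(d[1],d[0])),np.linalg.norm(d))
s=arm.observe();print(s["position"],s["joints"])
im=arm.get_image("top");cv2.imwrite("pics/t2.png",im[:,:,::-1])
for q in("cover","cover_end","scoop_center"):
  for r in arm.regions_of("top",q) : print(q,r["conf"],np.array(r["point"])*[560,420],r["region"].sum())
print([ray("side",r["point"],.031) for r in arm.place_of("side","scoop_center")] if arm.get_image("side") is not None else 0)
```

```text
[ 0.5614 -0.2594  0.044 ] [ 0.4902 -0.2876  0.044 ] 21.65436242132232 0.07656274280453204
[ 0.51536311 -0.28659089  0.1781265 ] [ 0.12800189  0.43573465  0.40716941  1.74893382 -0.20093611  0.99783334
  2.18075506]
cover 0.63 [222.992 177.198] 2993
cover_end 0.77 [225.4   177.114] 2932
cover_end 0.24 [161.112 170.52 ] 393
scoop_center 0.64 [410.816 260.904] 192
scoop_center 0.56 [400.624 155.19 ] 145
scoop_center 0.45 [224.504 177.912] 2993
[array([ 0.40437472, -0.42368409,  0.031     ]), array([ 0.53394819, -0.28702346,  0.031     ]), array([ 0.57046373, -0.42177704,  0.031     ]), array([ 0.68977011, -0.42870211,  0.031     ]), array([0.69710652, 0.24638592, 0.031     ]), array([0.55665219, 0.1280546 , 0.031     ])]
```

View pics/t2.png

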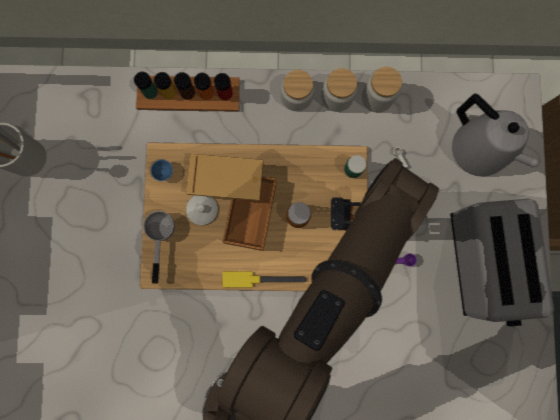

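move_arm:
  motion:
    - {"tx": -0.002,"ty": 0.004,"tz": 0,"twist": -0.067}
    - {"tx": 0,"ty": 0,"tz": 0,"twist": -0.067}
    - {"tx": 0,"ty": 0,"tz": 0.02,"twist": -0.067}
    - {"tx": 0,"ty": 0,"tz": 0.02,"twist": -0.066}
    - {"tx": 0,"ty": 0,"tz": 0.02,"twist": 0}
    - {"tx": 0,"ty": 0,"tz": 0,"twist": 0}

```text
clock: 8.45
position: [0.5173, -0.2781, 0.1157]
ee_rot: [0.656, -3.069, -0.005]
force: [-0.2, -0.3, 0.7]
width: 0.998
gripper_force: 0.0
```

Run:
```python
from h import *
s=arm.observe();print(s["position"],s["ee_rot"],s["joints"])
im=arm.get_image("side");cv2.imwrite("pics/s3.png",cv2.resize(im[180:340,240:450,::-1],(788,600),interpolation=cv2.INTER_CUBIC))
for y in(0,.035,-.035):
  p=np.array(s["position"]); print(proj("side",p))
```

```text
[ 0.51731808 -0.27805093  0.11566207] [ 0.65644866 -3.06894404 -0.00534918] [ 0.20565795  0.49600959  0.27914101  1.80812581 -0.17393373  0.86599129
  2.55880906]
[342.76149684 249.54416134]
[342.76149684 249.54416134]
[342.76149684 249.54416134]
```

View pics/s3.png

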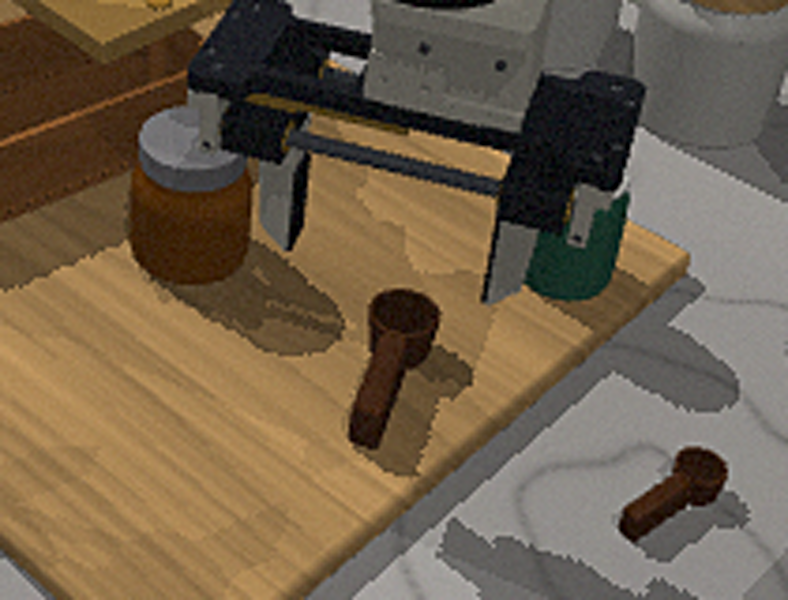

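move_arm:
  motion:
    - {"tx": 0,"ty": -0.004,"tz": 0.03,"twist": 0}
    - {"tx": 0,"ty": 0,"tz": 0.03,"twist": 0}
    - {"tx": 0,"ty": 0,"tz": 0.02,"twist": 0}
    - {"tx": 0,"ty": 0,"tz": 0.009,"twist": 0}
    - {"tx": 0,"ty": 0,"tz": 0,"twist": 0}
    - {"tx": 0,"ty": 0,"tz": 0,"twist": 0}

```text
clock: 9.1
position: [0.521, -0.2847, 0.0302]
ee_rot: [-0.653, 3.071, -0.001]
force: [0.8, -1.1, 0.1]
width: 1.003
gripper_force: 0.0
```

move_arm:
  gripper: 1
  squeeze: 15
  motion:
    - {"tx": 0,"ty": 0,"tz": 0,"twist": 0}
    - {"tx": 0,"ty": 0,"tz": 0,"twist": 0}
    - {"tx": 0,"ty": 0,"tz": 0,"twist": 0}
    - {"tx": 0,"ty": 0,"tz": 0,"twist": 0}
    - {"tx": 0,"ty": 0,"tz": 0,"twist": 0}
    - {"tx": 0,"ty": 0,"tz": 0,"twist": 0}
    - {"tx": 0,"ty": 0,"tz": 0,"twist": 0}
    - {"tx": 0,"ty": 0,"tz": 0,"twist": 0}
    - {"tx": 0,"ty": 0,"tz": 0,"twist": 0}
    - {"tx": 0,"ty": 0,"tz": 0,"twist": 0}

```text
clock: 10.1
position: [0.52, -0.2845, 0.0289]
ee_rot: [0.653, -3.073, -0.0]
force: [0.0, 0.6, 0.1]
width: 0.181
gripper_force: 2.1
```

move_arm:
  motion:
    - {"tx": 0,"ty": 0,"tz": 0,"twist": 0}
    - {"tx": 0,"ty": 0,"tz": -0.01,"twist": 0}
    - {"tx": 0,"ty": 0,"tz": -0.02,"twist": 0}
    - {"tx": 0,"ty": 0,"tz": -0.03,"twist": 0}
    - {"tx": 0,"ty": 0,"tz": -0.04,"twist": 0}
    - {"tx": 0,"ty": 0,"tz": -0.03,"twist": 0}
    - {"tx": 0,"ty": 0,"tz": -0.01,"twist": 0}
    - {"tx": 0,"ty": 0,"tz": 0,"twist": 0}
    - {"tx": 0,"ty": 0,"tz": 0,"twist": 0}

```text
clock: 11.0
position: [0.5195, -0.2842, 0.1681]
ee_rot: [0.653, -3.072, -0.001]
force: [0.9, -0.1, -1.3]
width: 0.174
gripper_force: 14.9
```

Run:
```python
from fit import *
s=arm.observe();p=s["position"];print(p,s["ee_rot"],s["width"],s["gripper_force"],s["joints"][6])
im=arm.get_image("side");cv2.imwrite("pics/s4.png",cv2.resize(im[130:290,240:450,::-1],(788,600),interpolation=cv2.INTER_CUBIC))
arm.get_image("top")
rs=arm.regions_of("top","cover");R=up(rs[0]["region"]);print(rs[0]["conf"],R.sum()/16)
r=coverfit([("top",R)],[.6287,-.0084,-1.65]);print(r.x,r.fun)
yaw=-.18;c,n=np.cos(yaw),np.sin(yaw);M=np.array([[c,-n],[n,c]])
box=np.array([.6287,-.0084])-M@[.084,0];g=box+M@[-.055,-.007];print("box",box,"goal",g)
from scipy.spatial.transform import Rotation as Ro
T=Ro.from_rotvec(s["ee_rot"]).as_matrix();d=g-p[:2];print("tx,ty",T[:2,:2].T@d, "closing yaw",np.degrees(np.arctan2(T[1,1],T[0,1])))
for r in arm.place_of("side","scoop_center"): print(r["conf"],np.array(r["point"])*[560,420])
print(proj("side",[p[0]+.018*.914,p[1]+.018*.407,p[2]+.002]))
```

```text
[ 0.51952616 -0.28416205  0.16811463] [ 6.53138404e-01 -3.07212586e+00 -1.28364197e-03] 0.17378610771276023 14.944000840187073 2.546561995910349
0.73 3063.75
[ 0.62612626 -0.00791823 -1.65029766] -0.9735328426048832
box [0.54605713 0.00663848] goal [0.49069252 0.0095982 ]
tx,ty [-0.09316634  0.28008294] closing yaw 114.00490401707313
0.91 [352.184 220.794]
0.76 [459.592 280.182]
0.66 [420.28  311.598]
0.65 [361.872 366.912]
[352.174755   220.73227521]
```

View pics/s4.png

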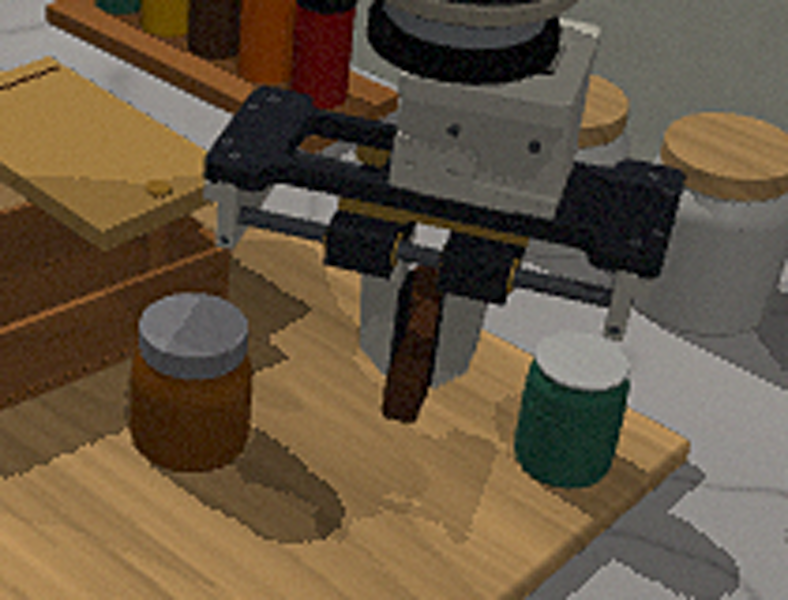

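move_arm:
  motion:
    - {"tx": -0.007,"ty": 0.02,"tz": 0,"twist": 0}
    - {"tx": -0.013,"ty": 0.04,"tz": 0,"twist": 0}
    - {"tx": -0.013,"ty": 0.04,"tz": 0,"twist": 0}
    - {"tx": -0.013,"ty": 0.04,"tz": 0,"twist": 0}
    - {"tx": -0.013,"ty": 0.04,"tz": 0,"twist": 0}
    - {"tx": -0.013,"ty": 0.04,"tz": 0,"twist": 0}
    - {"tx": -0.013,"ty": 0.04,"tz": 0,"twist": 0}
    - {"tx": -0.008,"ty": 0.02,"tz": 0,"twist": 0}
    - {"tx": 0,"ty": 0,"tz": 0,"twist": -0.06}
    - {"tx": 0,"ty": 0,"tz": 0.03,"twist": -0.06}
    - {"tx": 0,"ty": 0,"tz": 0,"twist": 0}
    - {"tx": 0,"ty": 0,"tz": 0,"twist": 0}

```text
clock: 12.4
position: [0.4904, 0.0087, 0.1385]
ee_rot: [0.934, -2.997, -0.001]
force: [-0.4, -0.7, 0.4]
width: 0.174
gripper_force: 14.9
```

move_arm:
  motion:
    - {"tx": 0,"ty": 0,"tz": 0.025,"twist": 0}
    - {"tx": 0,"ty": 0,"tz": 0.03,"twist": 0}
    - {"tx": 0,"ty": 0,"tz": 0.02,"twist": 0}
    - {"tx": 0,"ty": 0,"tz": 0.012,"twist": 0}
    - {"tx": 0,"ty": 0,"tz": 0.008,"twist": 0}
    - {"tx": 0,"ty": 0,"tz": 0.004,"twist": 0}
    - {"tx": 0,"ty": 0,"tz": 0.003,"twist": 0}
    - {"tx": 0,"ty": 0,"tz": 0,"twist": 0}
    - {"tx": 0,"ty": 0,"tz": 0,"twist": 0}

```text
clock: 13.3
position: [0.4915, 0.0091, 0.0374]
ee_rot: [-0.939, 2.997, -0.0]
force: [-0.2, -0.4, -0.1]
width: 0.173
gripper_force: 14.9
```

Run:
```python
from h import *
s=arm.observe();print(s["position"],s["force"])
im=arm.get_image("side");cv2.imwrite("pics/s5.png",cv2.resize(im[140:290,170:380,::-1],(788,563),interpolation=cv2.INTER_CUBIC))
```

```text
[0.49150932 0.00907332 0.0374136 ] [-0.19547149 -0.36101815 -0.10016707]
```

View pics/s5.png

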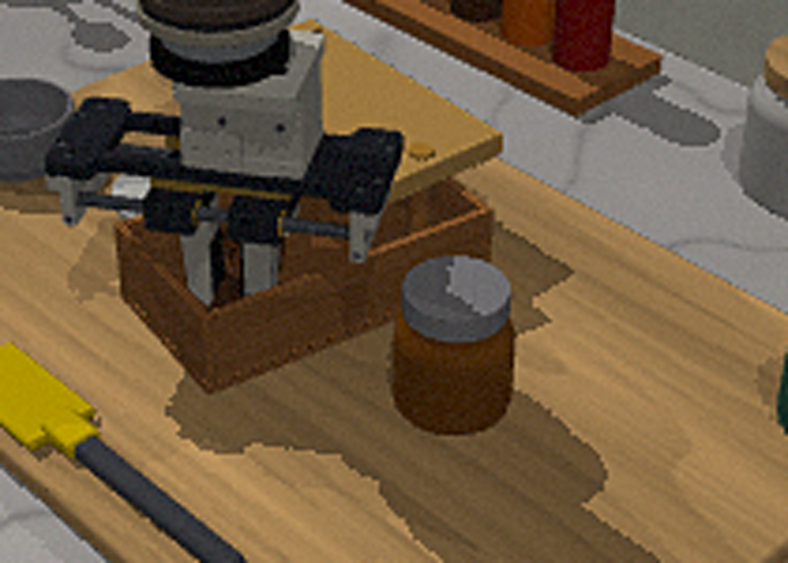

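move_arm:
  motion:
    - {"tx": 0,"ty": 0,"tz": 0.002,"twist": 0}
    - {"tx": 0,"ty": 0,"tz": 0,"twist": 0}
    - {"tx": 0,"ty": 0,"tz": 0,"twist": 0}

```text
clock: 13.65
position: [0.4911, 0.009, 0.035]
ee_rot: [-0.939, 2.998, 0.0]
force: [-0.2, 0.4, -0.6]
width: 0.175
gripper_force: 14.9
```

move_arm:
  gripper: 0.26
  motion:
    - {"tx": 0,"ty": 0,"tz": 0,"twist": 0}
    - {"tx": 0,"ty": 0,"tz": 0,"twist": 0}
    - {"tx": 0,"ty": 0,"tz": 0,"twist": 0}
    - {"tx": 0,"ty": 0,"tz": 0,"twist": 0}
    - {"tx": 0,"ty": 0,"tz": 0,"twist": 0}
    - {"tx": 0,"ty": 0,"tz": -0.01,"twist": 0}
    - {"tx": 0,"ty": 0,"tz": -0.03,"twist": 0}
    - {"tx": 0,"ty": 0,"tz": -0.05,"twist": 0}
    - {"tx": 0,"ty": 0,"tz": -0.05,"twist": 0}
    - {"tx": 0,"ty": 0,"tz": -0.02,"twist": 0}
    - {"tx": 0,"ty": 0,"tz": 0,"twist": 0}

```text
clock: 14.75
position: [0.4932, 0.0091, 0.199]
ee_rot: [-0.937, 2.991, -0.001]
force: [-0.9, 0.7, -0.7]
width: 0.369
gripper_force: 0.0
```

move_arm:
  gripper: 1
  motion:
    - {"tx": 0,"ty": 0,"tz": 0,"twist": 0.077}
    - {"tx": 0,"ty": 0,"tz": 0,"twist": 0.077}
    - {"tx": 0,"ty": 0,"tz": 0,"twist": 0.077}
    - {"tx": 0,"ty": 0,"tz": 0,"twist": 0.077}
    - {"tx": 0,"ty": 0,"tz": 0,"twist": 0.077}
    - {"tx": -0.04,"ty": 0.021,"tz": 0,"twist": 0}
    - {"tx": -0.04,"ty": 0.021,"tz": 0,"twist": 0}
    - {"tx": -0.04,"ty": 0.021,"tz": 0,"twist": 0}
    - {"tx": -0.04,"ty": 0.021,"tz": 0,"twist": 0}
    - {"tx": -0.04,"ty": 0.021,"tz": 0,"twist": 0}
    - {"tx": -0.04,"ty": 0.021,"tz": 0,"twist": 0}
    - {"tx": 0,"ty": 0,"tz": 0,"twist": 0}

```text
clock: 15.95
position: [0.7332, 0.1399, 0.1912]
ee_rot: [0.01, -3.14, -0.001]
force: [-0.2, 0.3, -0.4]
width: 0.006
gripper_force: 0.0
```

Run:
```python
from h import *
im=arm.get_image("top");cv2.imwrite("pics/t6.png",cv2.resize(im[130:280,140:340,::-1],(800,600),interpolation=cv2.INTER_CUBIC))
s=arm.observe();print(s["position"],s["ee_rot"])
pin=np.array([.6275,-.0082]);p=s["position"][:2]
for k,y in enumerate(np.r_[-1.65,np.linspace(-1.65,-.18,12)]):
    c,n=np.cos(y),np.sin(y);h=.019*abs(c)+.0095*abs(n)+(.015 if k==0 else 0)
    q=pin+np.array([[c,-n],[n,c]])@[-.150,.056+h]
    print(round(y,2),q.round(3),(q-p).round(3));p=q
```

```text
[0.73133162 0.13755893 0.19171606] [ 7.60016607e-03 -3.13854353e+00  9.73395281e-04]
-1.65 [0.721 0.135] [-0.01  -0.003]
-1.65 [0.706 0.136] [-0.015  0.001]
-1.52 [0.686 0.145] [-0.02   0.009]
-1.38 [0.667 0.152] [-0.019  0.007]
-1.25 [0.647 0.157] [-0.02   0.005]
-1.12 [0.627 0.159] [-0.02   0.002]
-0.98 [0.606 0.158] [-0.021 -0.001]
-0.85 [0.585 0.154] [-0.021 -0.004]
-0.71 [0.564 0.148] [-0.021 -0.006]
-0.58 [0.544 0.139] [-0.02  -0.009]
-0.45 [0.526 0.126] [-0.019 -0.012]
-0.31 [0.509 0.111] [-0.017 -0.015]
-0.18 [0.494 0.094] [-0.015 -0.018]
```

View pics/t6.png

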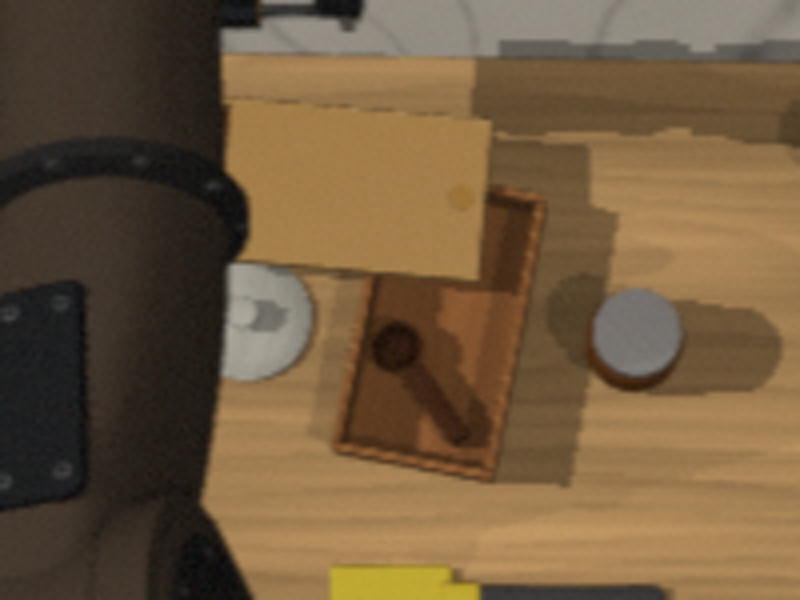

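move_arm:
  motion:
    - {"tx": 0,"ty": 0,"tz": 0.04,"twist": 0}
    - {"tx": 0,"ty": 0,"tz": 0.04,"twist": 0}
    - {"tx": 0,"ty": 0,"tz": 0.022,"twist": 0}
    - {"tx": 0,"ty": 0,"tz": 0.01,"twist": 0}
    - {"tx": 0,"ty": 0,"tz": 0,"twist": 0}
    - {"tx": 0,"ty": 0,"tz": 0,"twist": 0}

```text
clock: 16.6
position: [0.7314, 0.1354, 0.0844]
ee_rot: [-0.003, 3.14, 0.0]
force: [0.8, 0.4, 1.0]
width: 0.005
gripper_force: 0.0
```

Run:
```python
from h import *
print(arm.observe()["position"])
P=lambda u,v,z=.073: ray("top",((u/4+140)/560,(v/4+130)/420),z)
for a,b in(((490,475),(543,205)),((338,450),(372,280)),((490,475),(338,450))):
    d=P(*b)-P(*a);print(P(*a).round(4),P(*b).round(4),np.arctan2(d[1],d[0]))
```

```text
[0.73135629 0.13537232 0.08441994]
[ 0.4398 -0.0286  0.073 ] [ 0.6262 -0.0618  0.073 ] -0.17649864789688652
[0.4553 0.0748 0.073 ] [0.5722 0.0547 0.073 ] -0.17031869983054757
[ 0.4398 -0.0286  0.073 ] [0.4553 0.0748 0.073 ] 1.4222976851441451
```

move_arm:
  motion:
    - {"tx": 0.01,"ty": 0,"tz": 0.005,"twist": 0}
    - {"tx": 0.015,"ty": 0,"tz": 0,"twist": 0}
    - {"tx": 0.02,"ty": 0.01,"tz": 0,"twist": 0}
    - {"tx": 0.019,"ty": 0.007,"tz": 0,"twist": 0}
    - {"tx": 0.02,"ty": 0.005,"tz": 0,"twist": 0}
    - {"tx": 0.02,"ty": 0.002,"tz": 0,"twist": 0}
    - {"tx": 0.021,"ty": -0.001,"tz": 0,"twist": 0}
    - {"tx": 0.021,"ty": -0.004,"tz": 0,"twist": 0}
    - {"tx": 0.021,"ty": -0.006,"tz": 0,"twist": 0}
    - {"tx": 0.016,"ty": -0.007,"tz": 0,"twist": 0}
    - {"tx": 0.01,"ty": -0.006,"tz": 0,"twist": 0}
    - {"tx": 0,"ty": 0,"tz": 0,"twist": 0}

```text
clock: 17.8
position: [0.5379, 0.1346, 0.0794]
ee_rot: [-0.003, 3.14, 0.001]
force: [-0.7, -0.3, 0.1]
width: 0.005
gripper_force: 0.2
```

move_arm:
  motion:
    - {"tx": 0.008,"ty": -0.006,"tz": 0,"twist": 0}
    - {"tx": 0.008,"ty": -0.007,"tz": 0,"twist": 0}
    - {"tx": 0.008,"ty": -0.007,"tz": 0,"twist": 0}
    - {"tx": 0.007,"ty": -0.007,"tz": 0,"twist": 0}
    - {"tx": 0.005,"ty": -0.005,"tz": 0,"twist": 0}
    - {"tx": 0.003,"ty": -0.003,"tz": 0,"twist": 0}
    - {"tx": 0,"ty": 0,"tz": 0,"twist": 0}
    - {"tx": 0,"ty": 0,"tz": 0,"twist": 0}

```text
clock: 18.6
position: [0.4987, 0.1001, 0.0778]
ee_rot: [0.004, -3.141, 0.0]
force: [-0.2, 0.5, -0.4]
width: 0.005
gripper_force: 0.0
```

Run:
```python
from fit import *
print(arm.observe()["position"],arm.observe()["force"])
im=arm.get_image("top");cv2.imwrite("pics/t7.png",cv2.resize(im[150:270,200:360,::-1],(800,600),interpolation=cv2.INTER_CUBIC))
print([(r["conf"],r["region"].sum()) for r in arm.regions_of("top","cover")])
```

```text
[0.49866162 0.10009881 0.07775599] [-0.15074185  0.48057389 -0.44569961]
[(0.69, np.int64(2397))]
```

View pics/t7.png

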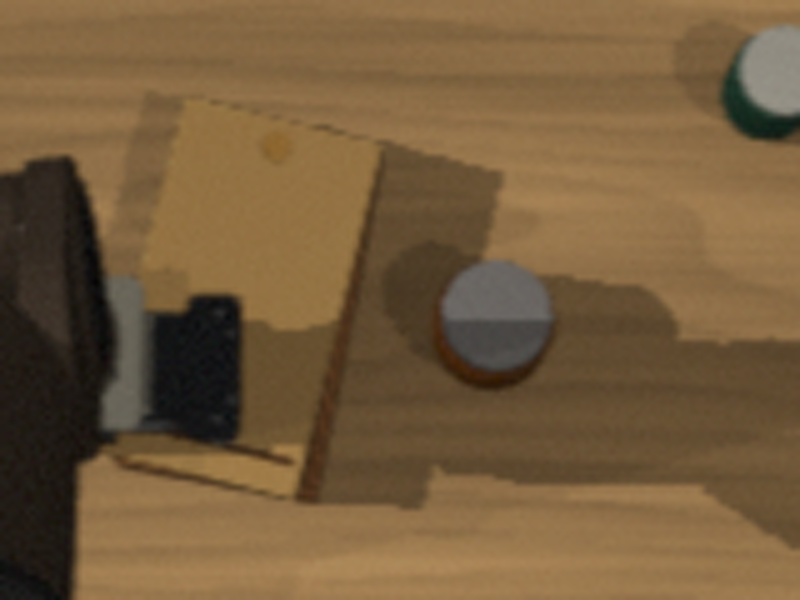

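Run:
```python
from h import *
P=lambda u,v,z=.09: ray("top",((u/5+200)/560,(v/5+150)/420),z)
for a,b in(((297,497),(381,148)),((297,497),(112,458)),((381,148),(187,99))):
    d=P(*b)-P(*a);print(P(*a).round(4),P(*b).round(4),np.arctan2(d[1],d[0]))
pin=np.array([.6275,-.0082])
for y in(-.22,-.2,-.175): 
    c,n=np.cos(y),np.sin(y);print(y,[pin+np.array([[c,-n],[n,c]])@k for k in([-.184,-.056],[-.145,.075])])
```

```text
[ 0.437  -0.0207  0.09  ] [ 0.6275 -0.063   0.09  ] -0.21824678356375796
[ 0.437  -0.0207  0.09  ] [0.4565 0.0788 0.09  ] 1.3776998006836574
[ 0.6275 -0.063   0.09  ] [0.6531 0.0433 0.09  ] 1.3343893921684469
-0.22 [array([ 0.43571401, -0.02269601]), array([0.50236209, 0.0966356 ])]
-0.2 [array([ 0.43604227, -0.02652857]), array([0.50029055, 0.09411205])]
-0.175 [array([ 0.43656026, -0.03130879]), array([0.49777276, 0.09090017])]
```

move_arm:
  motion:
    - {"tx": 0.001,"ty": -0.003,"tz": 0,"twist": 0}
    - {"tx": 0,"ty": -0.003,"tz": 0,"twist": 0}
    - {"tx": 0,"ty": 0,"tz": 0,"twist": 0}
    - {"tx": 0,"ty": 0,"tz": 0,"twist": 0}
    - {"tx": 0,"ty": 0,"tz": 0,"twist": 0}

```text
clock: 19.2
position: [0.498, 0.094, 0.0779]
ee_rot: [-0.004, 3.141, -0.0]
force: [-0.6, -0.1, 1.2]
width: 0.007
gripper_force: 0.4
```

move_arm:
  motion:
    - {"tx": 0,"ty": 0.02,"tz": 0,"twist": 0}
    - {"tx": 0,"ty": 0.02,"tz": -0.03,"twist": 0}
    - {"tx": 0,"ty": 0.03,"tz": -0.04,"twist": 0}
    - {"tx": 0,"ty": 0.045,"tz": -0.02,"twist": 0}
    - {"tx": 0,"ty": 0.045,"tz": 0,"twist": 0}
    - {"tx": 0,"ty": 0.045,"tz": 0,"twist": 0}
    - {"tx": 0,"ty": 0.045,"tz": 0,"twist": 0}
    - {"tx": 0,"ty": 0,"tz": 0,"twist": 0}

```text
clock: 20.0
position: [0.4952, 0.3519, 0.1674]
ee_rot: [0.018, -3.141, -0.005]
force: [0.6, -0.1, -0.5]
width: 0.007
gripper_force: 0.0
```

Run:
```python
from fit import *
print(arm.observe()["clock"],arm.observe()["position"])
R={}
for c in("top","side"):
    im=arm.get_image(c)
    if c=="top": cv2.imwrite("pics/t8.png",cv2.resize(im[150:270,200:360,::-1],(800,600),interpolation=cv2.INTER_CUBIC))
    for q in("cover","salt_box"):
        R[c,q]=up(arm.regions_of(c,q)[0]["region"])
for cs in(("top",),("side",),("top","side")):
    r=coverfit([(c,R[c,"cover"]) for c in cs],[.627,-.008,-.17]);print(cs,r.x.round(4),r.fun)
v=r.x
for a in np.arange(-.23,-.11,.02): print(a.round(3),[round(iou(R[c,"salt_box"]|R[c,"cover"],mask(c,slab(v[:2],a,-.184,.016,.018,.073))|mask(c,slab(v[:2],v[2],-.184,.016,.074,.09))),4) for c in("top","side")])
for q,z in dict(jar=.018,pan_lid=.018,pan=.018,spatula=.018,pinch_bowl=.018,spice_tin=.018).items():
    r=arm.place_of("top",q);print(q,[ray("top",x["point"],z).round(3) for x in r[:2]])
```

```text
20.0 [0.49520795 0.35191916 0.16742244]
('top',) [ 0.6275 -0.0069 -0.1982] -0.967524225879888
('side',) [ 0.6291 -0.0079 -0.1908] -0.9574165078728312
('top', 'side') [ 0.6286 -0.0071 -0.1914] -1.9153222309778983
-0.23 [np.float64(0.9512), np.float64(0.8959)]
-0.21 [np.float64(0.9632), np.float64(0.9043)]
-0.19 [np.float64(0.9728), np.float64(0.9123)]
-0.17 [np.float64(0.975), np.float64(0.9185)]Traceback (most recent call last):
  File "<stdin>", line 12, in <module>
  File "fit.py", line 9, in mask
    h=cv2.convexHull(np.array([proj(cam,p) for p in ps],np.float32)*S)
                               ~~~~^^^^^^^
  File "h.py", line 8, in proj
    c=arm.calibration(cam);K=np.array(c["K"]);T=np.array(c["T"])
ValueError: time passes only in moves, steps and waits
```

View pics/t8.png

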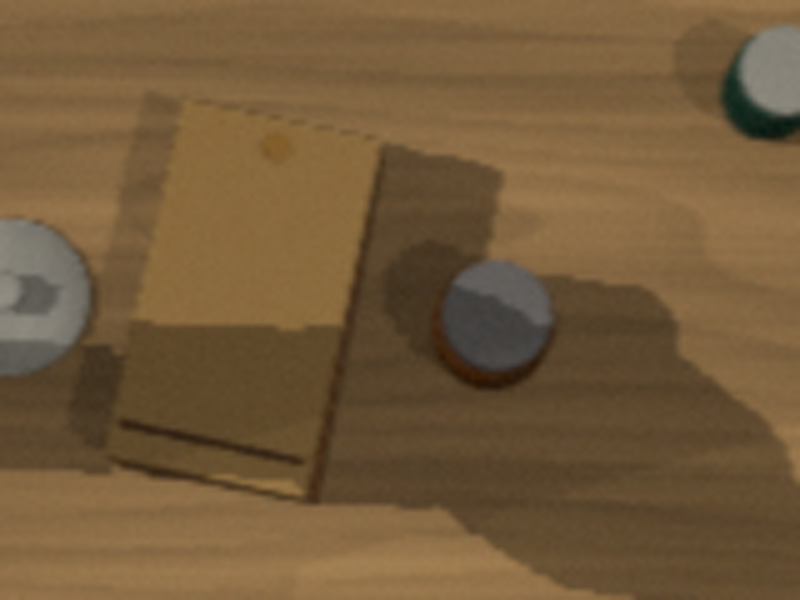

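move_arm:
  motion:
    - {"tx": 0,"ty": -0.045,"tz": 0,"twist": 0}
    - {"tx": 0,"ty": -0.045,"tz": 0,"twist": 0}
    - {"tx": 0,"ty": -0.045,"tz": 0,"twist": 0}
    - {"tx": 0,"ty": -0.045,"tz": 0.02,"twist": 0}
    - {"tx": 0,"ty": -0.03,"tz": 0.04,"twist": 0}
    - {"tx": 0,"ty": -0.015,"tz": 0.03,"twist": 0}
    - {"tx": 0,"ty": 0,"tz": 0,"twist": 0}
    - {"tx": 0,"ty": 0,"tz": 0,"twist": 0}
    - {"tx": 0,"ty": 0,"tz": 0,"twist": 0}

```text
clock: 21.2
position: [0.499, 0.1204, 0.0794]
ee_rot: [-0.005, 3.139, 0.002]
force: [-0.0, 0.2, 0.1]
width: 0.004
gripper_force: 0.0
```

Target y 0.0915, so 29 mm inward, slowing at the end.

move_arm:
  motion:
    - {"tx": 0.001,"ty": -0.012,"tz": 0,"twist": 0}
    - {"tx": 0,"ty": -0.01,"tz": 0,"twist": 0}
    - {"tx": 0,"ty": -0.004,"tz": 0,"twist": 0}
    - {"tx": 0,"ty": -0.002,"tz": 0,"twist": 0}
    - {"tx": 0,"ty": -0.001,"tz": 0,"twist": 0}
    - {"tx": 0,"ty": 0,"tz": 0,"twist": 0}
    - {"tx": 0,"ty": 0,"tz": 0,"twist": 0}
    - {"tx": 0,"ty": 0,"tz": 0,"twist": 0}

```text
clock: 22.0
position: [0.4969, 0.0905, 0.0779]
ee_rot: [0.005, -3.142, -0.0]
force: [-1.6, 3.1, 4.9]
width: 0.005
gripper_force: 2.7
```

move_arm:
  motion:
    - {"tx": 0,"ty": 0.02,"tz": 0,"twist": 0}
    - {"tx": 0,"ty": 0.02,"tz": -0.03,"twist": 0}
    - {"tx": 0,"ty": 0.03,"tz": -0.04,"twist": 0}
    - {"tx": 0,"ty": 0.045,"tz": -0.02,"twist": 0}
    - {"tx": 0,"ty": 0.045,"tz": 0,"twist": 0}
    - {"tx": 0,"ty": 0.045,"tz": 0,"twist": 0}
    - {"tx": 0,"ty": 0.045,"tz": 0,"twist": 0}
    - {"tx": 0,"ty": 0,"tz": 0,"twist": 0}
    - {"tx": 0,"ty": 0,"tz": 0,"twist": 0}

```text
clock: 22.9
position: [0.4961, 0.3407, 0.1672]
ee_rot: [-0.008, 3.141, -0.002]
force: [0.5, -1.5, -0.4]
width: 0.005
gripper_force: 0.0
```

Run:
```python
import h
from h import *
C={c:arm.calibration(c) for c in("top","side")}
class A:
    calibration=staticmethod(lambda c:C[c])
import fit
R={}
for c in("top","side"):
    im=arm.get_image(c)
    R[c]=fit.up(arm.regions_of(c,"cover")[0]["region"])
    if c=="top":
        for q in("jar","pan_lid","pan","spatula","pinch_bowl","spice_tin"):
            print(q,[ray("top",x["point"],.018).round(3) for x in arm.place_of("top",q)[:2]])
h.arm=A
for cs in(("top",),("side",),("top","side")):
    r=fit.coverfit([(c,R[c]) for c in cs],[.627,-.008,-.17]);print(cs,r.x.round(4),r.fun)
```

```text
jar [array([ 0.541, -0.134,  0.018]), array([0.449, 0.035, 0.018])]
pan_lid [array([0.551, 0.133, 0.018]), array([0.505, 0.254, 0.018])]
pan [array([0.509, 0.254, 0.018])]
spatula [array([ 0.369, -0.025,  0.018])]
pinch_bowl [array([0.653, 0.263, 0.018])]
spice_tin [array([ 0.664, -0.283,  0.018])]Traceback (most recent call last):
  File "<stdin>", line 10, in <module>
IndexError: list index out of range
```

Run:
```python
import h
from h import *
C={c:arm.calibration(c) for c in("top","side")}
class A: calibration=staticmethod(lambda c:C[c])
import fit
R={}
im=arm.get_image("top");R["top"]=fit.up(arm.regions_of("top","cover")[0]["region"])
cv2.imwrite("pics/t9.png",cv2.resize(im[150:270,200:360,::-1],(800,600),interpolation=cv2.INTER_CUBIC))
h.arm=A
r=fit.coverfit([("top",R["top"])],[.627,-.008,-.17]);print(r.x.round(4),r.fun)
```

```text
[ 0.628  -0.0065 -0.1729] -0.9662457454735867
```

View pics/t9.png

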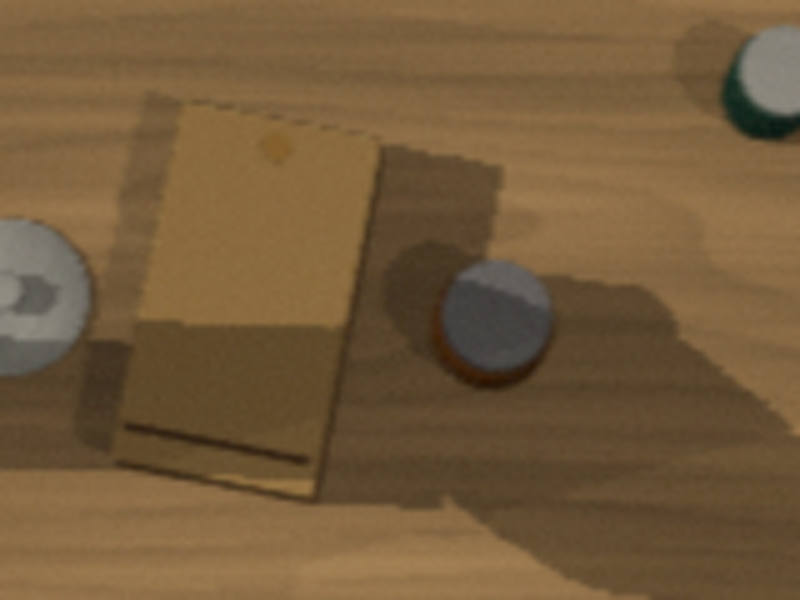

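The cover's edges (its right edge runs from about (380,145) to (318,497) in the crop) now lie along the box's. The fit gives a cover yaw of -0.173 against -0.175 for the box. The scoop is shut inside and the bystanders have not moved noticeably.

```bash
python3 -c "
from cell import arm
print(arm.sign_off())"
```

```text
the job is handed in; nothing more can be done
None
```

The job is handed in, with no verdict returned: I swung the cover open on the side away from the jar, laid the scoop flat in the box, and closed the cover to within the camera measurement error of square, at about 23 s of the 64 s limit.

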